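Seal the double-lidded canister and pull off its outer lid

TASK

Seal the steel canister for the cupboard and keep its outer lid for washing. The two lids are snapped together: carry them over by the handle as one and set them on the canister until the inner lid sits flat on the rim, press the canister's sprung lever down until it clicks over and stays down so that the jaws hold the inner lid, then pull the outer lid alone straight up by its handle. Finish still holding the outer lid in the gripper, about 10 cm above where it came off, with the inner lid left undisturbed on the canister, the lever down and the other things on the worktop left where they are.

Things in the scene. Friction and masses are not known exactly. Their poses are not given: they have to be found in the camera images.
- rim (a point): Centre of the mouth of the open steel canister, in the plane of its rim, 95 mm above the worktop. The canister is round, 112 mm in outer diameter, inside diameter 104 mm, with a black collar 127 mm across below the rim; it is heavy and does not shift. z is up; the lever sticks out from the collar towards this frame's -x; the two jaws slide along y, at +y and -y, over the rim (their tops 16 mm above the rim, their guides reach out to 82 mm from the axis).
- lever (a joint): The canister's lever, rad: 0 = up (as it stands at first, 0.55 rad above level), 0.55 = fully down, level. An over-centre spring pushes it back up until about 0.40 rad and beyond that snaps it down and holds it. Moving it takes about 10 N on its pad at first, less on the way. Its linkage pushes both jaws 9 mm inwards over the inner lid's flange when it is down; up, the jaws are clear of the lid's way.
- lever_pad (a point): Top of the lever's black ribbed pad (26 mm long, 40 mm wide), to be pressed from above. The lever's hinge is parallel to the rim frame's y at x = -68 mm, 9 mm below the rim plane; this point lies 53 mm further out along the lever and 3 mm above its middle plane. With the lever down it is at x = -121 mm, 6 mm below the rim plane.
- handle (a point): Grip centre of the black bar handle on the outer lid. The bar is 44 mm long along this frame's x, 20 mm thick along y (grasp it across y, from above), 32 mm high: its top is 11 mm above this point and the outer lid's flat top (88 mm across) is 21 mm below it. While the lids are snapped together this point is 44 mm above the inner lid's flange underside, on the same axis, and 58 mm above the bottom of the inner lid.
- outer_lid: The outer lid: a round steel cap 88 mm across with the bar handle on top, 140 g. Origin at the centre of its lower edge, z up, x along the handle. Four sprung balls inside it snap under a bead of the inner lid: they carry the inner lid along, and let go at a straight pull of about 8 N when the inner lid is held.
- inner_flange (a point): Centre of the underside of the inner lid's flange, z up. The inner lid, steel, 170 g, lies under the outer lid: a flange 112 mm across and 5 mm thick, that comes to sit on the canister's rim, and below it a plug 99 mm across and 14 mm deep with a tapered lower edge, that goes into the mouth. At the start the plug stands on the worktop. Seated, this point coincides with the rim point.
- mug_1: Bystander: cream mug, 78 x 109 x 101 mm, origin under its centre. Leave it alone.
- teaspoon_1: Bystander: steel teaspoon lying on the worktop, 132 mm long, origin under its middle. Leave it alone.
- peeler_1: Bystander: vegetable peeler with a black handle lying on the worktop, 170 x 25 x 18 mm, origin under its middle. Leave it alone.
- pegs_1: Bystander: blue clothes peg lying on the worktop, 72 x 15 x 12 mm, origin under its middle. Leave it alone.
- canister: The canister itself; origin under its centre on the worktop, axes as at the rim point.
- inner_lid: The inner lid itself; origin at the centre of its plug's underside, 14 mm below the flange point, z up.
Things that resemble listed ones, but are neither listed nor needed, are in the scene too. Leave any red look-alike of the inner_lid alone.

How it is judged:
By the outcome, as a careful person would: the job done as asked, in the order asked, and still so for the second after the job is handed in, while the arm keeps its last pose, push and grip.
It also fails if it takes over 67 s, if anything falls off the work surface, if the arm or the gripper's body presses on something with over 40 N, if the wrist force passes 120 N, or if a joint passes its speed limit or range.

ROBOT

A 6-joint arm with a two-finger parallel gripper is mounted at the origin on a cart in front of the work surface, level with it; the furniture and walls round the work are solid. World frame = base frame: x ahead of the robot, y to its left, z up, the work surface at z = 0. Lengths are in m, angles in rad, forces in N, time in s.
With the tool pointing down it reaches from about 0.3 to 0.75 m from the base axis. Payload 8.5 kg.
Tool frame: the origin (TCP) lies midway between the tips of the shut fingers; the grasp point (between the pads) lies 19 mm behind it (env.grasp_offset is the distance from the TCP to the grasp point, in m); z points along the fingers, y is the line along which they close (so a half turn about z gives the same grasp; the last joint's range is limited). The gripper opens to 88 mm and grips with 3 to 60 N. Pads are 18 mm wide; open, the fingers measure 123 mm over their backs; the gripper's body (75 mm by 187 mm) begins 45 mm behind the grasp point.
Start: joints at [-0.215, 0.381, 1.297, -0, 1.464, -0.215], TCP at [0.55, 0, 0.239] pointing down, gripper open.
Joint ranges: [-3.11, 3.11], [-0.89, 2.33], [0.22, 2.48], [-1.42, 4.56], [0.17, 2.85], [-2.88, 2.88]. Speed limits (rad/s): [2.39, 2.39, 3.14, 3.14, 3.14, 3.14].

INTERFACE

Orientations are given as a unit quaternion [w, x, y, z].
In Python, from bench import env, get_image, finder gives the robot as it stands.
- The arm moves only by the tool servo_tool, never from a script. Its argument "moves" is a list of rows, each a list of 7 numbers: the shift along the tool's x, y, z in mm, then the turn, a rotation vector about the tool's x, y, z in degrees, then the closure in counts, from 0 (fully open) to 255 (shut). In form: [[tx, ty, tz, wx, wy, wz, gripper], ...]. A call has 1 to 12 rows; each row is the pose to reach, as a shift and turn from the pose commanded when the call began, along the tool's axes at that moment; what a row does not reach only later rows make up. A row lasts 1/10 s, in which the tool goes at most 50 mm and 8.59 degrees, less where a joint would pass 70% of its speed; a pose out of reach is approached as far as the arm can. A call with a gripper value outside its range is refused whole. The fingers move at their own pace and stop on an object; "force" is the grip in N (left out, the last holds). Time passes only in rows, so rows that repeat a pose let the fingers close. It gives the time, the measured TCP pose, the force, the opening and the grip force at its end, in the units of the state.
- env.observe(): the state, without advancing time (a new reading comes with each control period).
- get_image(name): name is "scene" or "side" or "wrist"; returns a dict with "frame" (480x640x3 uint8, red, green, blue), "z_map" (480x640 float32, m along the optical axis (not along the pixel's ray), 0 where there is no reading), "intrinsics" (3x3 intrinsics, pixels), "dist_coeffs" ([k1, k2, p1, p2, k3] as OpenCV has them; the pictures are not rectified), "R" (3x3) and "t" (3): a world point X has camera coordinates R X + t. Camera axes: x right, y down, z forward; pixel columns grow to the right and rows downward; lengths in m; the calibration is good to about 2 mm. A picture is of the moment at which its call begins.
- env.hand_in(): hands the job in; it is judged then, once.
Trained networks look in a picture, given as the dict that the camera call returned (one of the last four; its "shot" number tells which), for a name from the list of things; names that differ only in an ending like _2 or _b are one class to them, and where a whole thing is asked for, a point or a joint stands for the part that bears it (a point fixed in the world has none). Each returns a list of dicts, best first, with "p" (0 to 1); they miss things now and then, are a little off and sometimes report something else, mostly with a low value. They report only what shows in the picture. A call takes as long as a camera call. They do not tell look-alikes from the thing itself.
- finder.find_in(picture, query): "rect" ([centre column, centre row, width, height] in pixels, round what is visible of it).
- finder.trace(picture, query): "mask" (480x640 bool, what is visible of it) and "rect" ([centre column, centre row, width, height] in pixels, round what is visible of it).
The state is a dict: "time_s": time; "qpos": joint angles; "qvel": joint speeds; "joint_torque": joint torques, N m; "tool_pos": TCP position; "ee_rot": TCP orientation; "force": force on the tool from outside, world axes, zero at the start; "torque": the same for the moment, N m; "grip_width": finger opening in m; "grip_force": force on a finger pad.
Only numpy, scipy, OpenCV 4.12 (cv2) and the standard library are available. Lean on these libraries where they do the work, as an engineer would, in place of code of your own. Each camera call takes 0.05 s, during which the arm holds its last target. There are 200 camera calls.

## Working session

There is one attempt and no reset: what is moved stays moved. The work goes in short steps, Python scripts to look and compute and a tool call to move; the robot and the scene stay as the last step left them, time stands still between calls to the robot, and variables do not carry over. Pictures are saved under pics/ and viewed, at most 10 in all, crops included, and the job is handed in when it is done.

Besides the shell and the picture viewer there is one more tool, called after "Request:" as name(argument=value, ...), one argument or row to a line, values as JSON. servo_tool: Moves the arm, as the interface text tells. Its arguments: {"type":"object","properties":{"moves":{"type":"array"},"force":{"type":"number"}},"required":["moves"]}

```bash
mkdir -p pics; ls; cat > h.py <<'E'
import numpy as np, cv2
from bench import env, get_image, finder
def world(im, px, z=None):
    """px Nx2 pixels -> world, by depth map or z plane"""
    px=np.atleast_2d(np.asarray(px,float))
    n=cv2.undistortPoints(px.reshape(-1,1,2),im["intrinsics"],np.array(im["dist_coeffs"])).reshape(-1,2)
    r=np.c_[n,np.ones(len(n))]
    R,t=np.array(im["R"]),np.array(im["t"])
    if z is None:
        d=im["z_map"][px[:,1].astype(int),px[:,0].astype(int)]
        return (r*d[:,None]-t)@R
    c=-R.T@t; v=r@R
    return c+v*((z-c[2])/v[:,2])[:,None]
def maskpts(im,m):
    v,u=np.nonzero(m&(im["z_map"]>0)); return world(im,np.c_[u,v])
def save(im,n): cv2.imwrite(f"pics/{n}.png",im["frame"][:,:,::-1])
E
python3 - <<'E'
from h import *
for c in ["scene","side"]:
    im=get_image(c); save(im,c+"0")
    for q in ["canister","lever","lever_pad","handle","outer_lid","inner_lid","mug_1","teaspoon_1","peeler_1","pegs_1"]:
        for d in finder.trace(im,q)[:3]:
            if d["p"]<.3: continue
            P=maskpts(im,d["mask"])
            print(c,q,round(d["p"],2),np.round(d["rect"]),len(P),np.round(np.median(P,0),3) if len(P) else '',np.round(np.percentile(P,[2,98],axis=0),3).tolist() if len(P) else '')
print(env.observe()["time_s"])
E
```

```text
pics
scene canister 0.85 [393. 332. 104.  84.] 5494 [ 0.576 -0.224  0.078] [[0.458, -0.305, -0.0], [0.633, -0.153, 0.12]]
scene lever 0.72 [286. 231.  41.  39.] 1055 [0.595 0.111 0.036] [[0.504, 0.006, 0.018], [0.645, 0.164, 0.239]]
scene lever 0.63 [362. 352.  40.  26.] 543 [ 0.48  -0.23   0.106] [[0.451, -0.247, 0.069], [0.515, -0.212, 0.124]]
scene lever_pad 0.98 [362. 354.  41.  25.] 588 [ 0.479 -0.229  0.107] [[0.45, -0.247, 0.001], [0.513, -0.195, 0.124]]
scene handle 0.96 [287. 228.  37.  40.] 931 [0.595 0.112 0.036] [[0.564, 0.084, 0.022], [0.645, 0.16, 0.067]]
scene outer_lid 0.87 [289. 231.  45.  36.] 1023 [0.595 0.112 0.036] [[0.563, 0.082, 0.018], [0.645, 0.164, 0.068]]
scene inner_lid 0.94 [286. 238.  50.  31.] 367 [0.58  0.097 0.018] [[0.553, 0.073, 0.014], [0.656, 0.17, 0.021]]
scene inner_lid 0.78 [196. 212.  44.  35.] 1330 [0.491 0.308 0.027] [[0.447, 0.268, 0.014], [0.548, 0.361, 0.035]]
scene inner_lid 0.37 [285. 229.  40.  37.] 949 [0.596 0.112 0.036] [[0.564, 0.084, 0.023], [0.645, 0.16, 0.067]]
scene mug_1 0.73 [287. 240.  52.  28.] 461 [0.586 0.092 0.018] [[0.5
[... 1281 characters left out ...]
0.157, 0.021]]
side inner_lid 0.65 [244. 200.  43.  28.] 989 [0.493 0.301 0.021] [[0.448, 0.265, 0.005], [0.547, 0.352, 0.034]]
side mug_1 0.67 [386. 220.  35.  53.] 1714 [0.745 0.03  0.067] [[0.699, 0.016, 0.002], [0.789, 0.095, 0.099]]
side mug_1 0.52 [316. 226.  40.  34.] 949 [0.603 0.11  0.036] [[0.567, 0.082, 0.019], [0.649, 0.162, 0.068]]
side mug_1 0.39 [310. 296.  29.  36.] 249 [ 0.524 -0.077  0.004] [[0.516, -0.107, -0.002], [0.537, 0.005, 0.012]]
side teaspoon_1 0.86 [312. 296.  33.  41.] 303 [ 0.524 -0.077  0.004] [[0.514, -0.111, -0.002], [0.538, 0.01, 0.012]]
side peeler_1 0.59 [431. 307.  36.  61.] 612 [ 0.73  -0.171  0.01 ] [[0.712, -0.257, -0.001], [0.756, -0.103, 0.016]]
1.1
```

```bash
cat >> h.py <<'E'
def allpts(im):
    v,u=np.mgrid[0:480,0:640]; v,u=v.ravel(),u.ravel(); k=im["z_map"].ravel()>0
    return world(im,np.c_[u,v][k])
def circ(P,iters=5):
    from scipy.optimize import least_squares
    f=lambda p:np.hypot(P[:,0]-p[0],P[:,1]-p[1])-p[2]
    return least_squares(f,[*np.median(P[:,:2],0),.055],loss="soft_l1",f_scale=.002).x
def handle(P):
    (c,s,a)=cv2.minAreaRect((P[:,:2]*1000).astype(np.float32)); return c,s,a
def near(P,x,y,r,z0,z1): return P[(np.hypot(P[:,0]-x,P[:,1]-y)<r)&(P[:,2]>z0)&(P[:,2]<z1)]
E
python3 - <<'E'
from h import *
ims=[get_image(c) for c in ["scene","side"]]
P=np.vstack([allpts(i) for i in ims])
H=near(P,.605,.122,.05,.058,.075); print("handle top",len(H),handle(H),np.median(H[:,2]))
L=near(P,.605,.122,.062,.030,.040); print("lidtop",len(L),circ(L),L[:,:2].min(0),L[:,:2].max(0))
F=near(P,.605,.122,.07,.016,.021); print("flange",len(F),circ(F),F[:,:2].min(0),F[:,:2].max(0))
R=near(P,.57,-.23,.08,.092,.098); print("rim",len(R),circ(R),R[:,:2].min(0),R[:,:2].max(0))
J=near(P,.57,-.23,.09,.106,.115); print("jaws",len(J),handle(J))
for i in ims:
    d=finder.trace(i,"lever_pad")[0]; Q=maskpts(i,d["mask"]); Q=Q[Q[:,2]>.112]; print("pad",Q.mean(0),Q.min(0),Q.max(0))
a=ims[0]["frame"][150:420,150:500]; cv2.imwrite("pics/a.png",cv2.resize(a,None,fx=2.2,fy=2.2)[:,:,::-1])
E
```

```text
handle top 185 ((606.564697265625, 124.25896453857422), (44.56447982788086, 21.8426456451416), 66.75984191894531) 0.06611008479261687
lidtop 1326 [0.60745401 0.12409526 0.03351127] [0.56302403 0.07912845] [0.65278469 0.17081288]
flange 686 [0.608757   0.12763927 0.0509416 ] [0.55075424 0.06896925] [0.66479124 0.18274719]
rim 1351 [ 0.56990604 -0.22706295  0.05934227] [ 0.49114874 -0.30909412] [ 0.63467737 -0.1522152 ]
jaws 627 ((537.0859375, -227.9166717529297), (113.39501953125, 162.1425018310547), 1.5908745527267456)
pad [ 0.45941845 -0.22913238  0.1190251 ] [ 0.44921267 -0.24826987  0.11213815] [ 0.47440594 -0.20877304  0.12512034]
pad [ 0.46083578 -0.23258954  0.11780175] [ 0.45065253 -0.25032347  0.11204367] [ 0.47339061 -0.2100652   0.12457743]
```

View pics/a.png

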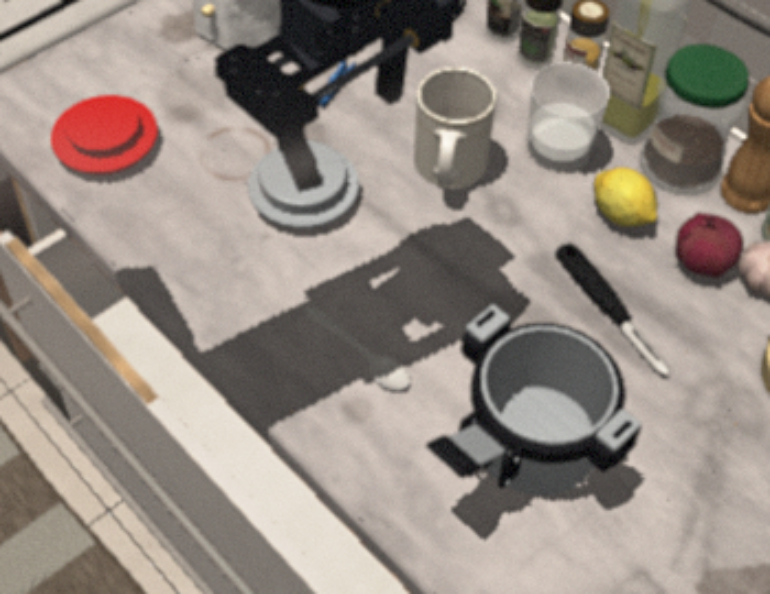

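```bash
cat >> h.py <<'E'
from scipy.spatial.transform import Rotation as Ro
def tool():
    o=env.observe(); q=o["ee_rot"]; return np.array(o["tool_pos"]),Ro.from_quat([q[1],q[2],q[3],q[0]]),o
def shift(target):
    p,R,_=tool(); return np.round(R.inv().apply(np.array(target)-p)*1000,1)
E
python3 - <<'E'
from h import *
p,R,o=tool(); print(p,np.round(R.as_matrix(),3),o["qpos"],o["time_s"],env.grasp_offset, shift([.6065,.1243,.150]))
E
```

```text
[ 5.49989357e-01 -3.97448701e-06  2.38744068e-01] [[ 0.  1.  0.]
 [ 1. -0. -0.]
 [-0.  0. -1.]] [-2.15302715e-01  3.80608684e-01  1.29739901e+00 -9.71869086e-06
  1.46357389e+00 -2.15290735e-01] 1.3 0.0187 [124.3  56.5  88.7]
```

Request:
servo_tool(
  moves=[
    [40,20,10,0,0,8,0],
    [80,40,30,0,0,16,0],
    [124,57,60,0,0,23.2,0],
    [124,57,60,0,0,23.2,0],
    [124,57,60,0,0,23.2,0],
  ],
)

```text
time_s: 1.8
tool_pos: [0.6068, 0.1248, 0.1777]
ee_rot: [-0.0, 0.834, 0.552, -0.001]
force: [-0.1, -0.3, -0.1]
grip_width: 0.0883
grip_force: 0.0
```

```bash
python3 - <<'E'
from h import *
im=get_image("wrist"); save(im,"w1"); P=allpts(im)
H=near(P,.6065,.124,.05,.058,.075); print("handle top",len(H),handle(H),np.median(H[:,2]))
L=near(P,.6065,.124,.05,.030,.040); print(len(L),circ(L))
F=near(P,.6065,.124,.07,.016,.023); print(len(F),circ(F))
p,R,o=tool(); print(p,R.as_matrix().round(3),o["force"],o["time_s"]); print(shift([.6065,.1243,.044]))
for q in ["handle","outer_lid"]:
    for d in finder.trace(im,q)[:1]:
        m=d["mask"]; print(q,d["p"],d["rect"]); Q=maskpts(im,m); print(np.percentile(Q,[2,98],axis=0), circ(Q))
E
```

```text
handle top 2022 ((607.0517578125, 128.4964599609375), (44.18346405029297, 19.895631790161133), 67.55659484863281) 0.06791683634863155
9311 [0.60702742 0.1278545  0.0331624 ]
5395 [0.60666694 0.12686755 0.05083662]
[0.60699479 0.12380616 0.17887558] [[ 0.392  0.92  -0.   ]
 [ 0.92  -0.392 -0.   ]
 [-0.     0.    -1.   ]] [ 0.31639499 -0.28958816 -0.56374398] 1.85
[  0.3  -0.7 134.9]
handle 0.82 [317.1, 217.2, 123.8, 119.9]
[[0.56925238 0.09071907 0.03378551]
 [0.64628388 0.16856805 0.06905662]] [0.60702416 0.12765461 0.03036764]
outer_lid 0.82 [315.8, 214.1, 127.0, 122.9]
[[0.56908914 0.09057728 0.03348874]
 [0.64624095 0.16866218 0.06905612]] [0.60695704 0.12766648 0.03041307]
```

View pics/w1.png

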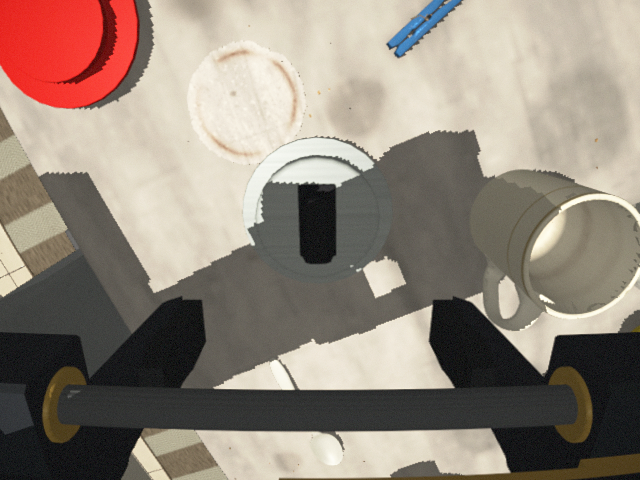

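Request:
servo_tool(
  moves=[
    [3,-1,40,0,0,0.7,0],
    [3,-1,80,0,0,0.7,60],
    [3,-1,110,0,0,0.7,60],
    [3,-1,134,0,0,0.7,60],
    [3,-1,134,0,0,0.7,150],
    [3,-1,134,0,0,0.7,255],
    [3,-1,134,0,0,0.7,255],
    [3,-1,134,0,0,0.7,255],
    [3,-1,134,0,0,0.7,255],
    [3,-1,134,0,0,0.7,255],
    [3,-1,134,0,0,0.7,255],
  ],
  force=40,
)

```text
time_s: 3.05
tool_pos: [0.6074, 0.1272, 0.0453]
ee_rot: [0.0, 0.838, 0.545, 0.0]
force: [-1.2, -0.4, 3.5]
grip_width: 0.0199
grip_force: 39.7
```

Request:
servo_tool(
  moves=[
    [0,0,-15,0,0,0,255],
    [0,0,-45,0,0,0,255],
    [0,0,-90,0,0,0,255],
    [0,0,-135,0,0,0,255],
    [0,0,-165,0,0,0,255],
    [0,0,-165,0,0,0,255],
    [0,0,-165,0,0,0,255],
  ],
)

```text
time_s: 3.75
tool_pos: [0.6067, 0.1272, 0.2085]
ee_rot: [-0.0, 0.838, 0.545, -0.001]
force: [0.1, -0.1, -4.3]
grip_width: 0.0195
grip_force: 39.7
```

```bash
python3 - <<'E'
from h import *
p,R,o=tool(); print(p,R.as_matrix().round(3),o["qpos"],o["force"],o["grip_width"],o["time_s"]); 
for c in ["scene","side"]:
    im=get_image(c); P=allpts(im)
    R_=near(P,.57,-.229,.062,.093,.097); R_=R_[np.hypot(R_[:,0]-.57,R_[:,1]+.229)>.048]; print("rim",len(R_),circ(R_),R_[:,:2].min(0),R_[:,:2].max(0))
    J=near(P,.57,-.229,.1,.107,.115); J=J[J[:,0]>.53]; print("jaws",len(J),handle(J),[ (J[s*(J[:,1]+.229)>0].mean(0),J[s*(J[:,1]+.229)>0].min(0),J[s*(J[:,1]+.229)>0].max(0)) for s in (1,-1)])
    d=finder.trace(im,"canister")[0]; Q=maskpts(im,d["mask"]); Q=near(Q,.57,-.229,.07,.06,.09); print("collar",len(Q),circ(Q)) 
# lids in hand
    L=near(P,.607,.127,.062,.1,.2); 
    for z0 in np.arange(.15,.21,.01): 
        F=L[(L[:,2]>z0)&(L[:,2]<z0+.01)]; print(z0.round(2),len(F),(F[:,:2].min(0),F[:,:2].max(0)) if len(F) else '')
E
```

```text
[0.6067067  0.12716693 0.20845298] [[ 0.405  0.914 -0.002]
 [ 0.914 -0.405 -0.   ]
 [-0.001 -0.002 -1.   ]] [ 1.59102104e-02  5.26166908e-01  1.14025704e+00 -6.37655215e-06
  1.47698095e+00  4.33018116e-01] [ 0.05514154 -0.13613935 -4.27906766] 0.019496797732401688 3.75
rim 281 [ 0.5741023  -0.22648569  0.05414975] [ 0.50861878 -0.28910866] [ 0.63076264 -0.16988999]
jaws 254 ((574.7753295898438, -226.186767578125), (33.660762786865234, 160.23428344726562), 2.0655457973480225) [(array([ 0.57211814, -0.15579961,  0.10888601]), array([ 0.55545166, -0.16591355,  0.1070038 ]), array([ 0.58838688, -0.14628915,  0.11340705])), (array([ 0.57709188, -0.29575741,  0.10887218]), array([ 0.5603666 , -0.30587768,  0.10700841]), array([ 0.59403322, -0.28568124,  0.11452074]))]
collar 1048 [ 0.5703008  -0.22807429  0.05729476]
0.15 0 
0.16 19 (array([0.55880625, 0.07920158]), array([0.60053792, 0.10874541]))
0.17 330 (array([0.54978188, 0.07143398]), array([0.66230399, 0.18354236]))
0.18 354 (array([0.5503062 , 0.06836236]), array([0.66145417, 0.17584872]))
0.19 564 (array([0.56108493, 0.08202627])
[... 278 characters left out ...]
15844893,  0.10849936]), array([ 0.55891382, -0.16801363,  0.10702644]), array([ 0.59173162, -0.14857132,  0.11310941])), (array([ 0.57865503, -0.29704445,  0.10877809]), array([ 0.56196938, -0.30785845,  0.10708687]), array([ 0.59523901, -0.28641325,  0.11224931]))]
collar 1330 [ 0.5734897  -0.23074642  0.05726633]
0.15 3 (array([0.57184867, 0.08414618]), array([0.61762393, 0.10529542]))
0.16 68 (array([0.56305543, 0.07373463]), array([0.6302861 , 0.11142001]))
0.17 396 (array([0.5515668 , 0.06810988]), array([0.66385348, 0.16986333]))
0.18 194 (array([0.55556202, 0.06837066]), array([0.65819344, 0.15594313]))
0.19 544 (array([0.56352709, 0.07987266]), array([0.64921041, 0.16518047]))
0.2 0
```

Request:
servo_tool(
  moves=[
    [-20,7,0,0,0,0,255],
    [-60,20,0,0,0,0,255],
    [-100,34,0,0,0,0,255],
    [-140,48,0,0,0,0,255],
    [-180,61,0,0,0,0,255],
    [-220,75,0,0,0,0,255],
    [-260,88,0,0,0,0,255],
    [-295,100,0,0,0,0,255],
    [-320,109,0,0,0,0,255],
    [-332,113,0,0,0,0,255],
    [-336.5,114.5,0,0,0,0,255],
    [-336.5,114.5,0,0,0,0,255],
  ],
)

```text
time_s: 5.15
tool_pos: [0.5756, -0.2264, 0.2092]
ee_rot: [-0.001, 0.838, 0.545, -0.0]
force: [0.2, 0.6, -3.1]
grip_width: 0.0199
grip_force: 39.7
```

Request:
servo_tool(
  moves=[
    [0,0,0,0,0,0,255],
    [0,0,0,0,0,0,255],
  ],
)

```text
time_s: 5.35
tool_pos: [0.5758, -0.2256, 0.2098]
ee_rot: [-0.0, 0.838, 0.546, 0.0]
force: [0.3, 0.4, -2.8]
grip_width: 0.0193
grip_force: 39.7
```

```bash
python3 - <<'E'
from h import *
p,R,o=tool(); print(p,R.as_matrix().round(3),o["grip_width"],o["time_s"]); 
for c in ["scene","side"]:
    im=get_image(c); save(im,c+"2"); P=allpts(im); print(c,"cam pos",-np.array(im["R"]).T@im["t"])
    cx,cy=.575,-.227
    L=near(P,cx,cy,.062,.163,.176); print("lid",len(L),circ(L[np.hypot(L[:,0]-cx,L[:,1]-cy)>.045]))
    F=near(P,cx,cy,.066,.170,.184); F=F[np.hypot(F[:,0]-cx,F[:,1]-cy)>.047]; print("flange",len(F),circ(F),F.min(0),F.max(0))
    R_=near(P,cx,cy,.066,.085,.098); R_=R_[np.hypot(R_[:,0]-cx,R_[:,1]-cy)>.05]; print("rim",len(R_),circ(R_))
    J=near(P,cx,cy,.1,.107,.115); J=J[J[:,0]>.54]
    for s in(1,-1):
        j=J[s*(J[:,1]-cy)>0]; print("jaw",len(j),j.min(0) if len(j) else'',j.max(0) if len(j) else '')
a=np.hstack([cv2.imread(f"pics/{c}2.png")[180:420,270:500] for c in ("scene","side")]); cv2.imwrite("pics/b.png",cv2.resize(a,None,fx=1.7,fy=1.7))
E
```

```text
[ 0.57582602 -0.2256407   0.20982717] [[ 0.404  0.915  0.   ]
 [ 0.915 -0.404  0.   ]
 [ 0.    -0.    -1.   ]] 0.019346866337735257 5.35
scene cam pos [ 0.10101787 -0.51811053  0.94518936]
lid 508 [ 0.57635308 -0.22192743  0.05368286]
flange 498 [ 0.57601095 -0.22520269  0.05197449] [ 0.51961793 -0.27883542  0.1701019 ] [ 0.63225613 -0.17033116  0.18395681]
rim 848 [ 0.57473963 -0.224909    0.05754983]
jaw 62 [ 0.5554469  -0.16607484  0.10707361] [ 0.57825966 -0.14690141  0.11119417]
jaw 160 [ 0.56023215 -0.30598255  0.10704433] [ 0.5948071  -0.28585573  0.11361562]
side cam pos [ 0.23569472 -0.77588513  0.79880005]
lid 652 [ 0.57608918 -0.22651835  0.05086494]
flange 496 [ 0.57682834 -0.22573475  0.05212462] [ 0.52268505 -0.28164396  0.17007544] [ 0.6341521  -0.16980855  0.18394085]
rim 848 [ 0.57541289 -0.22733391  0.05694227]
jaw 0  
jaw 123 [ 0.56149522 -0.30653434  0.10700415] [ 0.59478561 -0.28688924  0.11265418]
```

View pics/b.png

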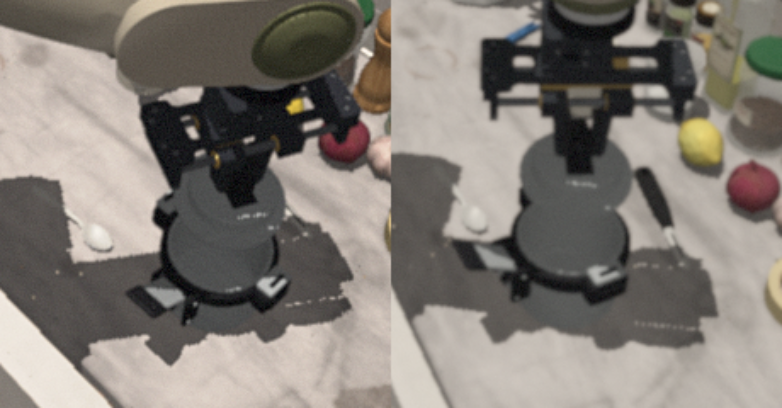

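```bash
python3 - <<'E'
from h import *
from scipy.optimize import least_squares
def ann(P,c,r0,r1):
    # centre such that annulus r0..r1 contains the points: penalise only outside
    f=lambda c:(lambda r:np.maximum(0,r-r1)+np.maximum(0,r0-r))(np.hypot(P[:,0]-c[0],P[:,1]-c[1]))
    for _ in range(4):
        Q=P; c=least_squares(f,c,loss="soft_l1",f_scale=.0005).x
    return c, np.mean(f(c))
for c in ["scene","side"]:
    im=get_image(c); P=allpts(im); c0=[.575,-.227]
    R_=near(P,*c0,.064,.0925,.0975); R_=R_[np.hypot(R_[:,0]-.575,R_[:,1]+.227)>.045]; a=np.degrees(np.arctan2(R_[:,1]+.227,R_[:,0]-.575))
    print(c,"rim",len(R_),ann(R_,c0,.052,.056),np.histogram(a,8,(-180,180))[0])
    F=near(P,*c0,.066,.1825-.003,.1825+.003); F=F[np.hypot(F[:,0]-.576,F[:,1]+.225)>.046]; a=np.degrees(np.arctan2(F[:,1]+.225,F[:,0]-.576))
    print("flange",len(F),np.median(F[:,2]),ann(F,[.576,-.225],.044,.056),np.histogram(a,8,(-180,180))[0])
    for z0 in np.arange(.16,.21,.004):
        Z=near(P,.576,-.225,.066,z0,z0+.004); print(round(z0,3),len(Z),end=" ")
print(env.observe()["tool_pos"])
E
```

```text
scene rim 277 (array([ 0.57478351, -0.22587106]), np.float64(0.0008632179556379683)) [59 65 47 16  0  0 41 49]
flange 103 0.18142739784940584 (array([ 0.57556668, -0.22486087]), np.float64(0.0)) [ 0  0  0  6  0 11 51 35]
0.16 0 0.164 1 0.168 66 0.172 436 0.176 265 0.18 95 0.184 69 0.188 85 0.192 73 0.196 366 0.2 668 0.204 41 0.208 31 side rim 219 (array([ 0.57682591, -0.22685117]), np.float64(0.0007260693929060651)) [49 51 23 32  7  0 24 33]
flange 86 0.1808681091036433 (array([ 0.57878488, -0.22371762]), np.float64(0.0)) [ 0  0  5 20  5  0 37 19]
0.16 0 0.164 7 0.168 142 0.172 506 0.176 222 0.18 80 0.184 76 0.188 107 0.192 86 0.196 421 0.2 608 0.204 31 0.208 48 [ 0.57570759 -0.226354    0.20986009]
```

Request:
servo_tool(
  moves=[
    [-1,-0.5,20,0,0,0,255],
    [-1,-0.5,40,0,0,0,255],
    [-1,-0.5,55,0,0,0,255],
    [-1,-0.5,64,0,0,0,255],
    [-1,-0.5,67,0,0,0,255],
    [-1,-0.5,69,0,0,0,255],
    [-1,-0.5,71,0,0,0,255],
    [-1,-0.5,71,0,0,0,255],
  ],
)

```text
time_s: 6.35
tool_pos: [0.5749, -0.2276, 0.1391]
ee_rot: [0.0, 0.838, 0.545, 0.0]
force: [-0.2, 0.4, -2.7]
grip_width: 0.0196
grip_force: 39.7
```

Request:
servo_tool(
  moves=[
    [0,0,2,0,0,0,255],
    [0,0,4,0,0,0,255],
    [0,0,5,0,0,0,255],
    [0,0,5,0,0,0,255],
  ],
)

```text
time_s: 6.75
tool_pos: [0.5747, -0.2276, 0.1337]
ee_rot: [-0.0, 0.838, 0.545, -0.0]
force: [0.4, -0.3, -3.0]
grip_width: 0.0197
grip_force: 39.7
```

It is entering the mouth without contact forces.

Request:
servo_tool(
  moves=[
    [0,0,2,0,0,0,255],
    [0,0,4,0,0,0,255],
    [0,0,5.5,0,0,0,255],
    [0,0,6.5,0,0,0,255],
    [0,0,6.5,0,0,0,255],
  ],
)

```text
time_s: 7.25
tool_pos: [0.5748, -0.2274, 0.1271]
ee_rot: [-0.0, 0.838, 0.545, 0.0]
force: [0.6, 1.4, -2.7]
grip_width: 0.0197
grip_force: 39.7
```

Request:
servo_tool(
  moves=[
    [0,0,0.7,0,0,0,255],
    [0,0,1.4,0,0,0,255],
    [0,0,1.4,0,0,0,255],
  ],
)

```text
time_s: 7.55
tool_pos: [0.5749, -0.2273, 0.1263]
ee_rot: [0.0, 0.838, 0.545, 0.0]
force: [1.3, 3.9, 2.4]
grip_width: 0.0195
grip_force: 39.7
```

Request:
servo_tool(
  moves=[
    [0,0,0.6,0,0,0,255],
    [0,0,1,0,0,0,255],
    [0,0,1,0,0,0,255],
  ],
)

```text
time_s: 7.85
tool_pos: [0.5749, -0.2273, 0.1262]
ee_rot: [0.001, 0.838, 0.545, 0.0]
force: [-2.3, 5.0, 10.4]
grip_width: 0.0195
grip_force: 39.7
```

Request:
servo_tool(
  moves=[
    [0,0,-0.8,0,0,0,255],
    [0,0,-0.8,0,0,0,130],
    [0,0,-0.8,0,0,0,130],
    [0,0,-0.8,0,0,0,130],
    [0,0,-0.8,0,0,0,130],
    [0,0,-20,0,0,0,130],
    [0,0,-45,0,0,0,130],
    [0,0,-75,0,0,0,130],
    [0,0,-90,0,0,0,130],
    [0,0,-90,0,0,0,130],
  ],
)

```text
time_s: 8.85
tool_pos: [0.5754, -0.2281, 0.217]
ee_rot: [0.002, 0.838, 0.545, 0.001]
force: [0.3, 0.1, -0.1]
grip_width: 0.0435
grip_force: 0.0
```

```bash
python3 - <<'E'
from h import *
p,R,o=tool(); print(p,o["grip_width"],o["time_s"],o["force"],o["qpos"]); 
for c in ["scene","side"]:
    im=get_image(c); save(im,c+"3"); P=allpts(im); cx,cy=.5755,-.227
    for a,b in ((.0925,.105),(.108,.12),(.145,.156)):
        F=near(P,cx,cy,.044 if b<.15 and a>.1 else .056,a,b)
        if a>.14 or a>.1: print(c,len(F),np.median(F,0),F.min(0),F.max(0), np.linalg.lstsq(np.c_[F[:,:2]-[cx,cy],np.ones(len(F))],F[:,2],rcond=None)[0])
    F=near(P,cx,cy,.056,.096,.104);F=F[np.hypot(F[:,0]-cx,F[:,1]-cy)>.047]; print("flange",len(F),np.linalg.lstsq(np.c_[F[:,:2]-[cx,cy],np.ones(len(F))],F[:,2],rcond=None)[0])
    d=finder.trace(im,"lever_pad")[0]; Q=maskpts(im,d["mask"]); Q=Q[Q[:,2]>.1]; print("pad",d["p"],Q.mean(0),np.percentile(Q,[3,97],axis=0))
a=np.hstack([cv2.imread(f"pics/{c}3.png")[180:420,270:500] for c in ("scene","side")]); cv2.imwrite("pics/c.png",cv2.resize(a,None,fx=1.7,fy=1.7))
E
```

```text
[ 0.57536131 -0.22810179  0.21702523] 0.043506596272104334 8.85 [ 0.32790589  0.12120328 -0.10332763] [-5.68379515e-01  5.15787600e-01  1.13361636e+00 -1.61683554e-04
  1.48762040e+00 -1.51164891e-01]
scene 1154 [ 0.56397924 -0.23292665  0.1170467 ] [ 0.5315677  -0.27084049  0.10801136] [ 0.61769777 -0.18323806  0.11999294] [0.00579457 0.00032497 0.11688497]
scene 226 [ 0.57250244 -0.22920161  0.14830309] [ 0.55755276 -0.24959376  0.14518147] [ 0.58838329 -0.20683367  0.15309447] [ 0.04962426 -0.01176359  0.14860988]
flange 606 [-0.00061185 -0.01054118  0.09951201]
pad 0.81 [ 0.46727397 -0.22934321  0.11420359] [[ 0.45023251 -0.24665     0.10104764]
 [ 0.48900008 -0.21157018  0.12416587]]
side 1154 [ 0.56669529 -0.23599589  0.11643938] [ 0.53211809 -0.27079965  0.1080107 ] [ 0.61914425 -0.18539396  0.11997131] [0.01116638 0.01494362 0.11638658]
side 200 [ 0.57556276 -0.23154871  0.14802018] [ 0.56043249 -0.25199452  0.14503837] [ 0.59200228 -0.20812902  0.15174899] [0.00119939 0.01630432 0.14807846]
flange 474 [ 0.00027974 -0.01162825  0.09880578]
pad 0.86 [ 0.46942118 -0.23227475  0.11272059] [[ 0.45270492 -0.24837686  0.10096924]
 [ 0.48869039 -0.21508068  0.12270968]]
```

View pics/c.png

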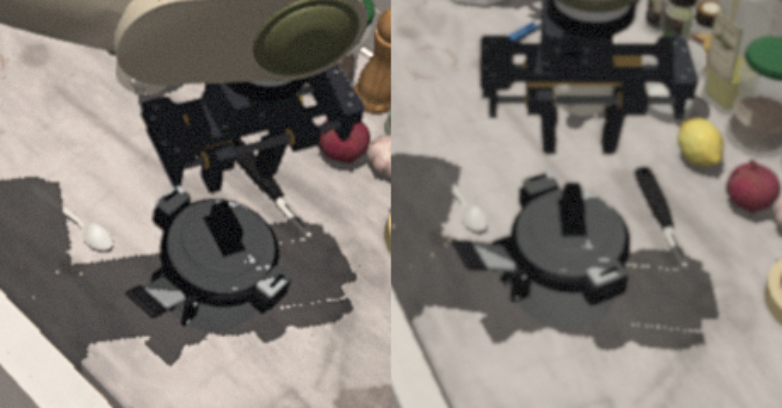

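Request:
servo_tool(
  moves=[
    [-10,-21,0,0,0,8,255],
    [-20,-43,0,0,0,16,255],
    [-30,-64,0,0,0,24,255],
    [-40,-86,0,0,0,32,255],
    [-50,-107,0,0,0,40,255],
    [-50,-107,0,0,0,48,255],
    [-50,-107,20,0,0,56,255],
    [-50,-107,45,0,0,64,255],
    [-50,-107,67,0,0,64,255],
    [-50,-107,67,0,0,64,255],
    [-50,-107,67,0,0,64,255],
  ],
)

```text
time_s: 10.15
tool_pos: [0.4566, -0.2299, 0.1478]
ee_rot: [-0.0, 1.0, 0.019, -0.0]
force: [-0.1, 0.3, 0.3]
grip_width: 0.0007
grip_force: 0.0
```

```bash
python3 - <<'E'
from h import *
p,R,o=tool(); print(p,R.as_matrix().round(3),o["grip_width"],o["time_s"],o["force"],o["qpos"],shift([.457,-.2305,.122]))
im=get_image("side"); save(im,"d0"); a=im["frame"][240:400,260:460]; cv2.imwrite("pics/d.png",cv2.resize(a,None,fx=3,fy=3)[:,:,::-1])
E
```

```text
[ 0.45662231 -0.2299421   0.14777993] [[ 0.999  0.037 -0.001]
 [ 0.037 -0.999  0.001]
 [-0.001 -0.001 -1.   ]] 0.0007256832921681644 10.15 [-0.12222207  0.28480201  0.25070299] [-6.98391199e-01  4.03092409e-01  1.54953979e+00 -2.40374184e-05
  1.19005909e+00  8.35348735e-01] [ 0.4  0.6 25.8]
```

View pics/d.png

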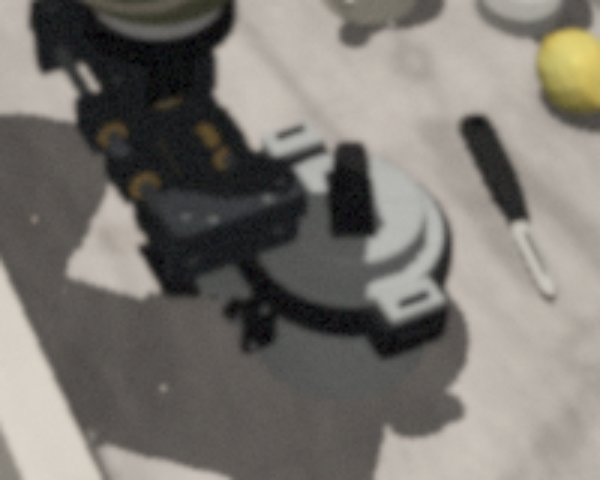

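Request:
servo_tool(
  moves=[
    [0,0,15,0,0,0,255],
    [0,0,24,0,0,0,255],
    [0,0,28,0,0,0,255],
    [0,0,32,0,0,0,255],
    [0,0,36,0,0,0,255],
  ],
)

```text
time_s: 10.7
tool_pos: [0.4562, -0.2303, 0.113]
ee_rot: [0.001, 1.0, 0.019, -0.0]
force: [-4.5, -0.1, 8.9]
grip_width: 0.0005
grip_force: 3.8
```

Request:
servo_tool(
  moves=[
    [0,0,4,0,0,0,255],
    [0,0,8,0,0,0,255],
    [0,0,12,0,0,0,255],
    [0,0,16,0,0,0,255],
    [0,0,20,0,0,0,255],
    [0,0,22,0,0,0,255],
    [0,0,22,0,0,0,255],
  ],
)

```text
time_s: 11.4
tool_pos: [0.4567, -0.2299, 0.0897]
ee_rot: [-0.0, 1.0, 0.018, -0.0]
force: [0.0, 0.0, 0.0]
grip_width: 0.0005
grip_force: 0.0
```

Request:
servo_tool(
  moves=[
    [0,0,1,0,0,0,255],
    [0,0,2,0,0,0,255],
    [0,0,2,0,0,0,255],
  ],
)

```text
time_s: 11.7
tool_pos: [0.4568, -0.23, 0.0894]
ee_rot: [0.001, 1.0, 0.018, 0.001]
force: [-4.4, 3.7, 18.1]
grip_width: 0.0003
grip_force: 9.0
```

Request:
servo_tool(
  moves=[
    [0,0,-15,0,0,0,255],
    [0,0,-55,0,0,0,255],
    [0,0,-100,0,0,0,130],
    [10,0,-130,0,0,-8,100],
    [30,0,-130,0,0,-16,100],
    [50,0,-130,0,0,-24,100],
    [70,0,-130,0,0,-32,100],
    [90,1,-130,0,0,-40,100],
    [110,2,-130,0,0,-48,100],
    [118,2,-130,0,0,-56,100],
    [118,2,-130,0,0,-64,100],
    [118,2,-130,0,0,-64,100],
  ],
)

```text
time_s: 12.9
tool_pos: [0.5748, -0.2275, 0.2174]
ee_rot: [-0.0, 0.838, 0.546, -0.0]
force: [-0.3, 0.2, -0.9]
grip_width: 0.0534
grip_force: 0.0
```

```bash
python3 - <<'E'
from h import *
p,R,o=tool(); print(p,R.as_matrix().round(3),o["grip_width"],o["time_s"],o["force"],shift([.5749,-.2273,.1255]))
for c in ["scene","side"]:
    im=get_image(c); save(im,c+"4"); P=allpts(im)
    H=near(P,.575,-.227,.05,.140,.156); print("handle",handle(H))
    d=finder.trace(im,"lever_pad")[0]; Q=maskpts(im,d["mask"]); print("pad",d["p"],np.median(Q,0),np.percentile(Q,[3,97],axis=0)[:,2])
    J=near(P,.575,-.227,.1,.107,.115); J=J[abs(J[:,0]-.575)<.025]
    for s in(1,-1):
        j=J[s*(J[:,1]+.227)>.045]; print("jaw",len(j),j[:,1].min() if len(j) else'',j[:,1].max() if len(j) else '')
a=np.hstack([cv2.imread(f"pics/{c}4.png")[180:420,270:500] for c in ("scene","side")]); cv2.imwrite("pics/e.png",cv2.resize(a,None,fx=1.7,fy=1.7))
E
```

```text
[ 0.57477627 -0.22751437  0.21737212] [[ 0.404  0.915 -0.001]
 [ 0.915 -0.404  0.   ]
 [ 0.    -0.001 -1.   ]] 0.05339250584193859 12.9 [-0.25623519  0.21537242 -0.94324795] [ 0.2  0.1 91.9]
handle ((572.9469604492188, -228.62579345703125), (45.031253814697266, 19.96721649169922), 66.38728332519531)
pad 0.83 [ 0.47345031 -0.2283105   0.0887331 ] [0.08534033 0.09234755]
jaw 95 -0.175514678555271 -0.15529451648664216
jaw 148 -0.29662978092484954 -0.27613428223312436
handle ((576.3805541992188, -229.77842712402344), (46.71531295776367, 20.430553436279297), 66.68905639648438)
pad 0.73 [ 0.47392514 -0.23066254  0.08813092] [0.08468213 0.09102089]
jaw 80 -0.17650114291858862 -0.15719079266302444
jaw 148 -0.2975697796067749 -0.2725225454345462
```

View pics/e.png

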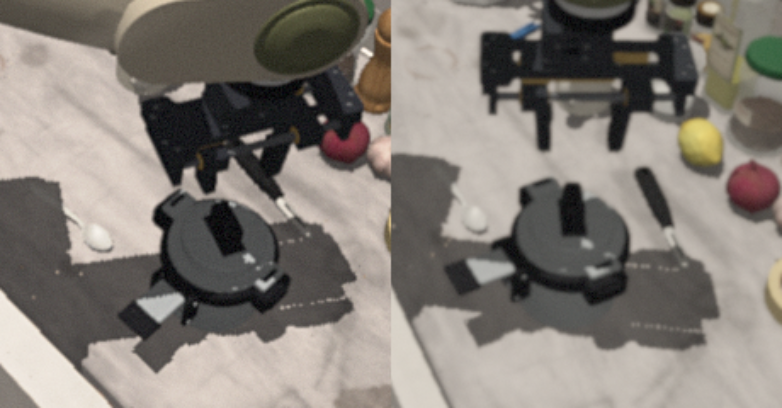

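The lever is level at (150,308), the jaws have moved in by about 9 mm, and the handle hasn't moved. Next I regrip it.

Request:
servo_tool(
  moves=[
    [0,0,30,0,0,0,100],
    [0,0,60,0,0,0,100],
    [0,0,80,0,0,0,100],
    [0,0,90,0,0,0,100],
    [0,0,90.5,0,0,0,100],
    [0,0,90.5,0,0,0,255],
    [0,0,90.5,0,0,0,255],
    [0,0,90.5,0,0,0,255],
    [0,0,90.5,0,0,0,255],
    [0,0,90.5,0,0,0,255],
    [0,0,90.5,0,0,0,255],
  ],
  force=45,
)

```text
time_s: 14.2
tool_pos: [0.5748, -0.2277, 0.1278]
ee_rot: [0.0, 0.838, 0.545, 0.0]
force: [0.5, -0.1, 3.6]
grip_width: 0.0196
grip_force: 44.9
```

Request:
servo_tool(
  moves=[
    [0,0,-1,0,0,0,255],
    [0,0,-2,0,0,0,255],
    [0,0,-3,0,0,0,255],
    [0,0,-4,0,0,0,255],
    [0,0,-6,0,0,0,255],
    [0,0,-8,0,0,0,255],
  ],
)

```text
time_s: 14.8
tool_pos: [0.5747, -0.2275, 0.1354]
ee_rot: [-0.0, 0.838, 0.545, 0.0]
force: [0.6, 1.4, -4.4]
grip_width: 0.0193
grip_force: 44.9
```

Request:
servo_tool(
  moves=[
    [0,0,-3,0,0,0,255],
    [0,0,-8,0,0,0,255],
    [0,0,-15,0,0,0,255],
    [0,0,-25,0,0,0,255],
    [0,0,-40,0,0,0,255],
    [0,0,-55,0,0,0,255],
    [0,0,-70,0,0,0,255],
    [0,0,-82,0,0,0,255],
    [0,0,-90,0,0,0,255],
    [0,0,-92,0,0,0,255],
    [0,0,-92,0,0,0,255],
    [0,0,-92,0,0,0,255],
  ],
)

```text
time_s: 16.0
tool_pos: [0.5745, -0.2275, 0.2267]
ee_rot: [-0.001, 0.838, 0.545, -0.0]
force: [-0.4, -0.4, -1.6]
grip_width: 0.0196
grip_force: 44.9
```

```bash
python3 - <<'E'
from h import *
p,R,o=tool(); print(p,o["grip_width"],o["grip_force"],o["time_s"],o["force"])
for c in ["scene","side"]:
    im=get_image(c); save(im,c+"5"); P=allpts(im)
    F=near(P,.575,-.227,.056,.09,.13); print(len(F),np.median(F[:,2]),F[:,2].max())
    L=near(P,.575,-.227,.062,.15,.23); print("lid",L.min(0),L.max(0))
    d=finder.trace(im,"lever_pad")[0]; Q=maskpts(im,d["mask"]); print("pad",d["p"],np.median(Q,0))
a=np.hstack([cv2.imread(f"pics/{c}5.png")[180:420,270:500] for c in ("scene","side")]); cv2.imwrite("pics/f.png",cv2.resize(a,None,fx=1.7,fy=1.7))
E
```

```text
[ 0.57445987 -0.22754128  0.22666598] 0.019633629586127667 44.89518033340573 16.0 [-0.35565368 -0.42928564 -1.57390946]
2286 0.10302379484958896 0.1189813658123764
lid [ 0.52858229 -0.27188998  0.19744801] [ 0.61548022 -0.18745676  0.22998972]
pad 0.58 [ 0.47451884 -0.2286346   0.0888215 ]
2415 0.10743090895556429 0.11682167336516536
lid [ 0.53192112 -0.27397585  0.19730395] [ 0.61899694 -0.18651796  0.22995986]
pad 0.94 [ 0.47488795 -0.23095908  0.08811096]
```

View pics/f.png

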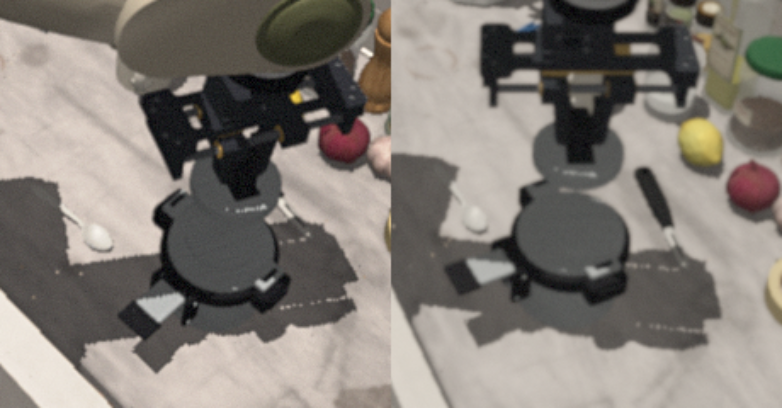

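The outer lid alone is in the gripper, the inner lid is still under the jaws and the lever is down.

```bash
python3 -c "
from bench import env; print(env.hand_in())"
```

```text
the job is handed in; nothing more can be done
None
```

The job is handed in at about 16 s of the 67 s allowed: the inner lid is on the canister under the jaws, the lever is down, and the gripper holds the outer lid about 10 cm above where it came off, with the other things on the worktop not touched.

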